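Clear a broken tile fragment off the scale into the reject tub

ROBOT

A 6-joint arm with a two-finger parallel gripper is mounted at the origin on the work surface. World frame = base frame: x ahead of the robot, y to its left, z up, the work surface at z = 0. Lengths are in m, angles in rad, forces in N, time in s.
With the tool pointing down it reaches from about 0.275 to 0.725 m from the base axis. Payload 5.6 kg.
Tool frame: the origin (TCP) lies between the finger pads; the fingertips stand 25 mm ahead of it and the grasp point (between the pads) lies 6 mm ahead of it; z points along the fingers, y is the line along which they close (so a half turn about z gives the same grasp; the last joint's range is limited). The gripper opens to 85 mm and grips with 20 to 120 N. Pads are 22 mm wide; open, the fingers measure 114 mm over their backs; the gripper's body (76 mm by 85 mm) begins 54 mm behind the grasp point. The pads swing forward as they close: fully open they stand 13 mm farther back than shut.
Start: joints at [-0.965, 0.255, 0.108, 0, -1.424, -0.285], TCP at [0.173, -0.522, 0.256] pointing down, gripper open.
Joint ranges: [-2.95, 2.95], [-1.21, 1.97], [-1.09, 1.5], [-2.87, 1.71], [-2.94, -0.07], [-3.05, 3.05]. Speed limits (rad/s): [2.57, 2.57, 3.14, 3.14, 3.14, 3.14].

INTERFACE

Orientations are given as a 3x3 rotation matrix whose columns are the frame's x, y, z axes.
In Python, from workcell import bot gives the robot as it stands.
- The arm moves only by the shell command python3 -m handwheel 'ROWS' [OPENING]. ROWS is JSON, a list of rows, each an object of numbers: "x", "y", "z": the shift along the tool's x, y, z in m; "wx", "wy", "wz": the turn, a rotation vector about the tool's x, y, z in rad. A call has 1 to 20 rows; each row shifts and turns the commanded pose from where the row before left it, along the tool's axes as they then stand; what a row does not reach is not made up. A row lasts 1/12 s, in which the tool goes at most 41.7 mm and 7.16 degrees, less where a joint would pass 70% of its speed; a pose out of reach is approached as far as the arm can. A call with a gripper value outside its range is refused whole. OPENING is the closure in counts, from 0 (fully open) to 255 (shut), set as the call begins (- or left out, the last holds). The fingers move at their own pace and stop on an object; the grip force is fixed at half the most. Time passes only in rows, so rows that do not move let the fingers close. It gives the time, the measured TCP pose, the force, the opening and the grip force at its end, in the units of the state.
- bot.state(): the state, without advancing time (a new reading comes with each control period).
- bot.get_image(name): name is "side" or "top" or "wrist"; returns a dict with "frame" (420x560x3 uint8, red, green, blue), "fx", "fy", "cx", "cy" (pixels), "R" (3x3) and "t" (3): a world point X has camera coordinates R X + t. Camera axes: x right, y down, z forward; pixel columns grow to the right and rows downward; lengths in m; the calibration is good to about 2 mm. A picture is of the moment at which its call begins. There is no depth.
- bot.close_job(): hands the job in; it is judged then, once.
The state is a dict: "t": time; "joints": joint angles; "joint_vel": joint speeds; "joint_torque": joint torques, N m; "tcp_pos": TCP position; "eef_rot": TCP orientation; "force": force on the tool from outside, world axes, zero at the start; "torque": the same for the moment, N m; "opening": opening from 0.0 (shut) to 1.0 (fully open); "grip_force": force on a finger pad.
Only numpy, scipy, OpenCV 4.12 (cv2) and the standard library are available. Lean on these libraries where they do the work, as an engineer would, in place of code of your own. Each camera call takes 0.05 s, during which the arm holds its last target. There are 200 camera calls.

TASK

Bring the reject tub up so that it stands square against the foot of the scale, centred under the overhanging open edge of the deck. Then clear the broken tile fragment off the deck: press on it lightly from above and slide it out over the open edge so that it drops into the tub, without ever lifting it. The scale is delicate, so never push on the tile or the deck with more than about 8 N, and leave the cup, bottle and weight where they are.

Things in the scene. Friction and masses are not known exactly. Their poses are not given: they have to be found in the camera images.
- scale: Bench scale, fixed. Origin on the bench, x along its width, y out through the deck's open edge, z up. White foot 150 mm wide (x), y = -70 to +30 mm, 36 mm high, with a narrower column above. The foot's upright front face is at y = +30 mm; the deck overhangs it by 40 mm.
- deck: Smooth steel deck of the scale (friction with the tile about 0.2): 124 mm wide (x), 140 long (y), 8 thick, top 120 mm above the bench. Origin on its top face at the middle of the back end, 70 mm behind the scale's origin; axes as the scale's. Walls 18 mm high along both sides (inner faces at x = -56 and +56 mm) and the back (inner face y = 4 mm); the end at y = +140 mm is open.
- deck_edge (a point): Middle of the deck's open edge, on its top face. The deck is hinged along its back end and held up against a stop by a preloaded spring (20 N m/rad); the load at which it starts to give is hidden and differs each time. Near the back it feels rigid; towards this edge it may yield, so that it sinks by anything from 0 to 10 mm while the tile is slid out under a press of 5 to 6 N.
- tile: Broken terracotta paving tile lying flat on the deck, 1 to 4 mm from its back wall and about 6 mm from the side walls: 100 x 100 x 18 mm, one front corner (34 mm in x, 30 mm in y, at +x +y) missing, 0.25 to 0.37 kg. Origin at the middle of its underside; axes nearly the deck's. Too wide to grip; a press of 5 to 6 N is enough to drag it. It tips off once its middle is some 10 mm past the open edge.
- tile_center (a point): Centre of the 100 x 100 mm outline of the tile, half-way up (9 mm under its top face).
- tub: Reject tub, loose on the bench beyond the open edge: an open white plastic box 150 mm wide (x), 180 mm long (y), 50 mm high, walls 4 mm, 0.28 to 0.46 kg. Origin at the middle of its underside, z up. Its -y wall faces the scale; a grip fin stands on its +y wall. Standing against the scale's foot, its origin is 120 mm in front of the scale's origin.
- tub_fin (a point): Grip point on the tub's fin, 30 mm above the bench and 110 mm from the tub's origin along its +y. The fin is an upright plate 14 mm thick (tub x), reaching 36 mm out from the wall, 48 mm high: pinch it from above across tub x.
- cup: White plastic cup, 70 mm across, 60 mm high; origin under its centre. Bystander: leave alone.
- bottle: Small yellow bottle, 52 mm across, 110 mm high; origin under its centre. Bystander: leave alone.
- weight: Brass calibration weight with a knob, 48 mm across, 66 mm high; origin under its centre. Bystander: leave alone.

How it is judged:
On the way, in this order (a step that is already met when the one before it is completed fails the run):
1. the tub stands square against the foot of the scale, under the deck's open edge (y of tub in the frame of scale below 0.13 m and x of tub in the frame of scale between -0.02 and 0.02 m and angle between the y axis of tub and the y axis of scale, either way round below 0.12 rad and y of tile_center in the frame of scale below 0 m), for 0.2 s.
2. the tile has left the deck and lies in the tub (z of tile_center in the frame of tub below 0.055 m and horizontal distance between tile_center and tub below 0.075 m), for 0.2 s.
At the end, for the whole second after the job is handed in: The tile lies in the tub (its centre inside the walls, under 55 mm above the tub's base); the tub stands upright and still, square (within 0.2 rad) against the scale's foot, within 25 mm of it and 30 mm sideways (z of tile_center in the frame of tub between 0 and 0.055 m and x of tile_center in the frame of tub between -0.06 and 0.06 m and y of tile_center in the frame of tub between -0.075 and 0.075 m and y of tub in the frame of scale below 0.145 m and x of tub in the frame of scale between -0.03 and 0.03 m and angle between the y axis of tub and the y axis of scale, either way round below 0.2 rad and angle between tub's own z axis and vertical below 0.05 rad and linear speed of tub below 0.01 m/s); the robot touches nothing.
It fails at once if the tile or the deck is pressed with more than 10 N (contact force between any of the fingers, the arm and tile above 10 N or contact force between any of the fingers, the arm and deck above 10 N).
It fails at once if the tile is lifted off the deck by more than 15 mm (z of tile_center in the frame of scale above 0.148 m).
It fails at once if the cup, bottle or weight is moved by more than 15 mm (distance of any of cup, bottle, weight from where it was at the start of the episode above 0.015 m).
It also fails if it takes over 64 s, if anything falls off the work surface, if the arm or the gripper's body presses on something with over 40 N, if the wrist force passes 120 N, or if a joint passes its speed limit or range.

## Working session

There is one attempt and no reset: what is moved stays moved. The work goes in short steps, Python scripts to look and compute and a shell command to move; the robot and the scene stay as the last step left them, time stands still between calls to the robot, and variables do not carry over. Pictures are saved under pics/ and viewed, at most 10 in all, crops included, and the job is handed in when it is done.

```bash
mkdir -p pics; python3 - <<'E'
from workcell import bot
import cv2,pickle
for n in("top","side"):
    im=bot.get_image(n); cv2.imwrite(f"pics/{n}0.png",im["frame"][:,:,::-1]); pickle.dump(im,open(f"{n}0.pkl","wb"))
    print(n,im["fx"],im["cx"],im["cy"],im["R"],im["t"])
s=bot.state();print(s["t"],s["tcp_pos"],s["eef_rot"],s["force"],s["opening"])
E
```

```text
top 424.5351078710813 273.7804196353302 210.8538697122037 [[-0.0144234  -0.99950961 -0.02779396]
 [-0.98349265  0.01919561 -0.17992702]
 [ 0.18037231  0.02474    -0.98328722]] [0.1262561  0.51644225 0.92658947]
side 430.75811291016674 276.65116682429556 209.02216152496447 [[-0.9223618  -0.38624307 -0.00806176]
 [-0.21245209  0.52455094 -0.82444552]
 [ 0.32266518 -0.75872432 -0.5658839 ]] [0.51123184 0.14285476 1.11619846]
0.1 [ 0.17337196 -0.521553    0.25546488] [[-9.48989755e-01 -3.15306311e-01 -6.11558707e-04]
 [-3.15306896e-01  9.48988393e-01  1.60978537e-03]
 [ 7.27866257e-05  1.72049851e-03 -9.99998517e-01]] [ 0.43134785 -0.45686425 -0.93952326] 1.0018012293152112
```

View pics/top0.png

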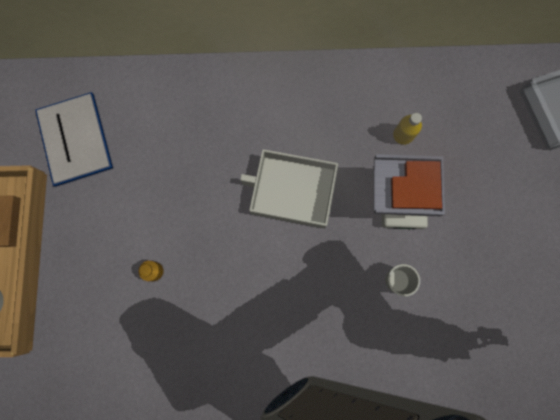

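View pics/side0.png

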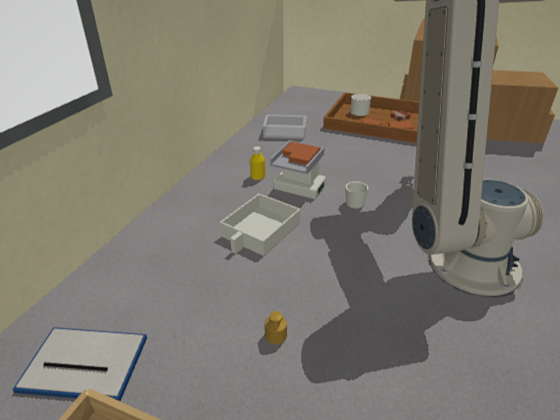

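The top view shows the deck at about (410,185) with its open edge to the left (world +y). The tub is at (293,188) with its fin at (248,179), the bottle at (410,127), the cup at (404,280) and the weight at (150,270). I'll zoom in on the scale and tub.

```bash
python3 - <<'E'
import pickle,cv2
im=pickle.load(open("top0.pkl","rb"))["frame"][:,:,::-1]
c=im[140:240,232:452]; c=cv2.convertScaleAbs(c,alpha=1.4)
c=cv2.resize(c,None,fx=3.6,fy=3.6,interpolation=cv2.INTER_CUBIC)
cv2.imwrite("pics/z0.png",c)
E
```

```text
(no output)
```

View pics/z0.png

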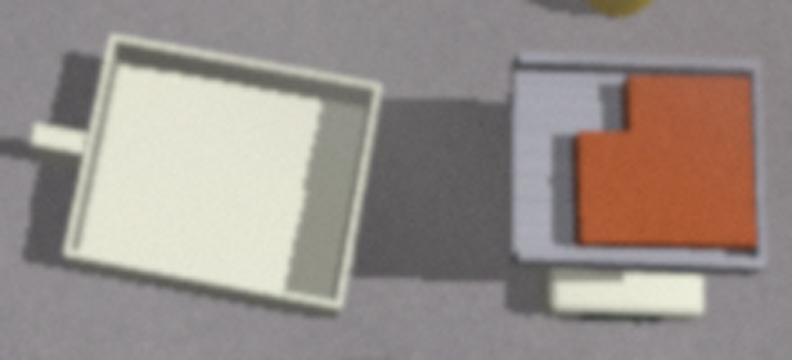

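```bash
cat >h.py <<'E'
import numpy as np
from scipy.optimize import least_squares
def proj(im,X):
    c=np.asarray(X)@np.array(im["R"]).T+np.array(im["t"])
    return np.c_[im["fx"]*c[:,0]/c[:,2]+im["cx"],im["fy"]*c[:,1]/c[:,2]+im["cy"]]
def place(p,P):
    c,s=np.cos(p[2]),np.sin(p[2]); P=np.asarray(P,float)
    return np.c_[p[0]+c*P[:,0]-s*P[:,1],p[1]+s*P[:,0]+c*P[:,1],P[:,2]]
def fit(im,P,uv,p0=(.6,0,0)):
    r=least_squares(lambda p:(proj(im,place(p,P))-uv).ravel(),p0)
    return r.x,r.fun.reshape(-1,2)
E
python3 - <<'E'
from h import *
import pickle
np.set_printoptions(precision=4,suppress=True)
im=pickle.load(open("top0.pkl","rb"))
print("cam",-np.array(im["R"]).T@im["t"])
uv=lambda L:np.array(L)/3.6+[232,140]-.36
T={"tub":([(.075,.09,.05),(.075,-.09,.05),(-.075,-.09,.05),(-.075,.09,.05)],[(111,35),(382,86),(340,311),(65,257)]),
"tile":([(.05,-.05,.138),(-.05,-.05,.138),(-.05,.05,.138),(.05,.02,.138),(.016,.02,.138),(.016,.05,.138)],[(755,76),(757,248),(578,243),(628,76),(628,132),(578,132)]),
"scale":([(.062,.07,.138),(.062,-.07,.138),(-.062,-.07,.138),(-.062,.07,.138)],[(517,54),(761,61),(766,268),(516,262)])}
for k,(P,L) in T.items():
    p,r=fit(im,P,uv(L)); print(k,p,r.tolist() and np.abs(r).max())
    if k=="tub": print("fin",place(p,[(0,.11,.03)]))
def ground(u,z):
    R=np.array(im["R"]);C=-R.T@im["t"];d=R.T@[(u[0]-im["cx"])/im["fx"],(u[1]-im["cy"])/im["fy"],1];return C+d*(z-C[2])/d[2]
print(ground((415,118),.11),ground((404,279),.06),ground((150,270),.05))
# fin midline top at z=.048
for q in[(35,136),(85,143)]: print(ground(uv(q),.048))
E
```

```text
cam [0.3426 0.0934 1.0075]
tub [ 0.5734  0.0702 -0.2146] 0.5505279678104671
fin [[0.5968 0.1776 0.03  ]]
tile [ 0.5532 -0.1837 -0.0499] 1.3783935219342425
scale [ 0.5534 -0.1687 -0.0551] 0.669724842833034
[ 0.7105 -0.2004  0.11  ] [ 0.3594 -0.1654  0.06  ] [0.3881 0.3986 0.05  ]
[0.5995 0.1921 0.048 ]
[0.5942 0.1597 0.048 ]
```

The fits are consistent. The tile lies 15 mm behind the scale's origin, as expected, and the fin measured directly agrees with the tub fit. I'll turn the tool to match the fin (wz −1.035) and then travel to it.

```bash
cat >to.py <<'E'
# python3 to.py x y z yaw : remaining shift in the tool axes and turn; yaw = world angle of tool y
import sys,numpy as np
from scipy.spatial.transform import Rotation as Ro
from workcell import bot
s=bot.state();R=np.array(s["eef_rot"]);x,y,z,a=map(float,sys.argv[1:])
Y=np.array([np.cos(a),np.sin(a),0]);Z=np.array([0,0,-1.]);G=np.c_[np.cross(Y,Z),Y,Z]
np.set_printoptions(precision=4,suppress=True)
d=np.array([x,y,z])-s["tcp_pos"]
print("t",s["t"],"tcp",np.array(s["tcp_pos"]),"F",np.array(s["force"]),"open",s["opening"])
print("shift tool",R.T@d,"turn",Ro.from_matrix(R.T@G).as_rotvec(),"shift after turn",G.T@d,"j",np.array(s["joints"]))
E
python3 -m handwheel '[{"wz":-0.115},{"wz":-0.115},{"wz":-0.115},{"wz":-0.115},{"wz":-0.115},{"wz":-0.115},{"wz":-0.115},{"wz":-0.115},{"wz":-0.115},{"x":-0.025,"y":-0.009},{"x":-0.03,"y":-0.01},{"x":-0.03,"y":-0.01},{"x":-0.03,"y":-0.01},{"x":-0.03,"y":-0.01},{"x":-0.03,"y":-0.01},{"x":-0.03,"y":-0.01},{"x":-0.03,"y":-0.01},{"x":-0.03,"y":-0.01},{"x":-0.03,"y":-0.01},{"x":-0.03,"y":-0.01}]' 0
python3 to.py 0.597 0.177 0.14 2.927
```

```text
t 0.1 tcp [ 0.1734 -0.5216  0.2555] F [ 0.4313 -0.4569 -0.9395] open 1.0018012293152112
shift tool [-0.6223  0.5291  0.1163] turn [ 0.0016  0.0008 -1.0354] shift after turn [-0.7727 -0.2652  0.1155] j [-0.9654  0.2557  0.1071 -0.0004 -1.4239 -0.2846]validation failed for argument at $[0]...
```

```bash
python3 -m handwheel '[{"x":0,"y":0,"z":0,"wx":0,"wy":0,"wz":-0.115}]' 0; python3 -m handwheel --help | head -20
```

```text
t: 0.18
tcp_pos: [0.1734, -0.5216, 0.2556]
eef_rot: [[-0.907, -0.422, -0.0], [-0.422, 0.907, 0.001], [-0.0, 0.001, -1.0]]
force: [0.4, 0.2, 0.7]
opening: 0.997
grip_force: 0.0invalid input: not JSON, or not a number
```

```bash
python3 -m handwheel '[{"x":0,"y":0,"z":0,"wx":0,"wy":0,"wz":-0.115},{"x":0,"y":0,"z":0,"wx":0,"wy":0,"wz":-0.115},{"x":0,"y":0,"z":0,"wx":0,"wy":0,"wz":-0.115},{"x":0,"y":0,"z":0,"wx":0,"wy":0,"wz":-0.115},{"x":0,"y":0,"z":0,"wx":0,"wy":0,"wz":-0.115},{"x":0,"y":0,"z":0,"wx":0,"wy":0,"wz":-0.115},{"x":0,"y":0,"z":0,"wx":0,"wy":0,"wz":-0.115},{"x":0,"y":0,"z":0,"wx":0,"wy":0,"wz":-0.115},{"x":-0.025,"y":-0.009,"z":0,"wx":0,"wy":0,"wz":0},{"x":-0.03,"y":-0.01,"z":0,"wx":0,"wy":0,"wz":0},{"x":-0.03,"y":-0.01,"z":0,"wx":0,"wy":0,"wz":0},{"x":-0.03,"y":-0.01,"z":0,"wx":0,"wy":0,"wz":0},{"x":-0.03,"y":-0.01,"z":0,"wx":0,"wy":0,"wz":0},{"x":-0.03,"y":-0.01,"z":0,"wx":0,"wy":0,"wz":0},{"x":-0.03,"y":-0.01,"z":0,"wx":0,"wy":0,"wz":0},{"x":-0.03,"y":-0.01,"z":0,"wx":0,"wy":0,"wz":0},{"x":-0.03,"y":-0.01,"z":0,"wx":0,"wy":0,"wz":0},{"x":-0.03,"y":-0.01,"z":0,"wx":0,"wy":0,"wz":0},{"x":-0.03,"y":-0.01,"z":0,"wx":0,"wy":0,"wz":0},{"x":-0.03,"y":-0.01,"z":0,"wx":0,"wy":0,"wz":0}]' 0
python3 to.py 0.597 0.177 0.14 2.927
```

```text
t: 1.85
tcp_pos: [0.3657, -0.1989, 0.2561]
eef_rot: [[-0.213, -0.977, -0.0], [-0.977, 0.213, 0.0], [-0.0, 0.0, -1.0]]
force: [1.0, -0.3, 0.3]
opening: 1.001
grip_force: 0.0
t 1.85 tcp [ 0.3657 -0.1989  0.2561] F [ 1.0032 -0.2577  0.2575] open 1.000565469094967
shift tool [-0.4166 -0.1459  0.1161] turn [ 0.0003  0.0002 -0.0004] shift after turn [-0.4166 -0.146   0.1161] j [-0.1184 -0.0132 -0.203  -0.0002 -1.3813 -0.0965]
```

```bash
python3 -m handwheel '[{"x":-0.032,"y":-0.0112,"z":0,"wx":0,"wy":0,"wz":0},{"x":-0.032,"y":-0.0112,"z":0,"wx":0,"wy":0,"wz":0},{"x":-0.032,"y":-0.0112,"z":0,"wx":0,"wy":0,"wz":0},{"x":-0.032,"y":-0.0112,"z":0,"wx":0,"wy":0,"wz":0},{"x":-0.032,"y":-0.0112,"z":0,"wx":0,"wy":0,"wz":0},{"x":-0.032,"y":-0.0112,"z":0,"wx":0,"wy":0,"wz":0},{"x":-0.032,"y":-0.0112,"z":0,"wx":0,"wy":0,"wz":0},{"x":-0.032,"y":-0.0112,"z":0,"wx":0,"wy":0,"wz":0},{"x":-0.032,"y":-0.0112,"z":0,"wx":0,"wy":0,"wz":0},{"x":-0.032,"y":-0.0112,"z":0,"wx":0,"wy":0,"wz":0},{"x":-0.032,"y":-0.0112,"z":0,"wx":0,"wy":0,"wz":0},{"x":-0.032,"y":-0.0112,"z":0,"wx":0,"wy":0,"wz":0},{"x":-0.032,"y":-0.0112,"z":0,"wx":0,"wy":0,"wz":0},{"x":0,"y":0,"z":0.03,"wx":0,"wy":0,"wz":0},{"x":0,"y":0,"z":0.03,"wx":0,"wy":0,"wz":0},{"x":0,"y":0,"z":0.03,"wx":0,"wy":0,"wz":0},{"x":0,"y":0,"z":0.02,"wx":0,"wy":0,"wz":0},{"x":0,"y":0,"z":0,"wx":0,"wy":0,"wz":0}]' 0
python3 to.py 0.597 0.177 0.036 2.927
python3 - <<'E'
from workcell import bot
import cv2
im=bot.get_image("wrist"); cv2.imwrite("pics/w0.png",im["frame"][:,:,::-1])
from h import *
print(proj(im,[(.597,.1776,.048)]))
E
```

```text
t: 3.35
tcp_pos: [0.5933, 0.1739, 0.1403]
eef_rot: [[-0.214, -0.977, -0.01], [-0.977, 0.214, -0.004], [0.006, 0.009, -1.0]]
force: [-1.4, -0.7, -0.1]
opening: 1.001
grip_force: 0.0
t 3.35 tcp [0.5933 0.1739 0.1403] F [-1.3894 -0.6858 -0.1333] open 1.0013861760186678
shift tool [-0.0044 -0.0039  0.1042] turn [ 0.0092 -0.0058 -0.001 ] shift after turn [-0.0038 -0.0029  0.1043] j [ 0.5364  0.4506  0.0958 -0.0022 -1.2267 -0.7512]
[[275.28890566 226.67489303]]
```

View pics/w0.png

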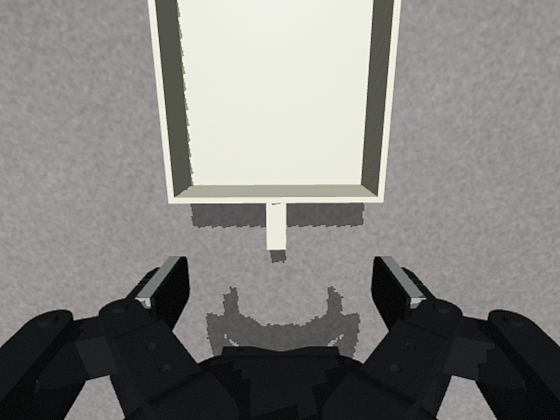

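The wrist view shows the fin centred at about (277,227) and my estimate projects to (275,227), so the alignment is good. I'll descend on it.

```bash
python3 to.py 0.597 0.1775 0.036 2.927; python3 -m handwheel '[{"x":0,"y":0,"z":0.025,"wx":0,"wy":0,"wz":0},{"x":0,"y":0,"z":0.025,"wx":0,"wy":0,"wz":0},{"x":0,"y":0,"z":0,"wx":0,"wy":0,"wz":0},{"x":0,"y":0,"z":0,"wx":0,"wy":0,"wz":0}]' 0; python3 to.py 0.597 0.1775 0.036 2.927
```

```text
t 3.4 tcp [0.595  0.1742 0.1437] F [-0.0234  0.3837  0.6136] open 1.0015196772538089
shift tool [-0.0041 -0.0018  0.1076] turn [ 0.0048 -0.0039 -0.0005] shift after turn [-0.0037 -0.0013  0.1077] j [ 0.5363  0.4484  0.1006 -0.0004 -1.2292 -0.7512]
t: 3.73
tcp_pos: [0.5967, 0.1747, 0.0972]
eef_rot: [[-0.213, -0.977, -0.0], [-0.977, 0.213, -0.001], [0.001, -0.0, -1.0]]
force: [0.6, 0.8, 0.9]
opening: 0.998
grip_force: 0.0
t 3.7333 tcp [0.5967 0.1747 0.0972] F [0.6342 0.7545 0.8779] open 0.9975153252283905
shift tool [-0.0028  0.0003  0.0612] turn [-0.0001 -0.0008 -0.0002] shift after turn [-0.0028  0.0003  0.0612] j [ 0.5362  0.4829  0.0308  0.0008 -1.1191 -0.7512]
```

```bash
python3 -m handwheel '[{"x":-0.003,"y":0,"z":0.02,"wx":0,"wy":0,"wz":0},{"x":0,"y":0,"z":0.02,"wx":0,"wy":0,"wz":0},{"x":0,"y":0,"z":0.02,"wx":0,"wy":0,"wz":0},{"x":0,"y":0,"z":0,"wx":0,"wy":0,"wz":0},{"x":0,"y":0,"z":0,"wx":0,"wy":0,"wz":0}]' 0; Z='{"x":0,"y":0,"z":0,"wx":0,"wy":0,"wz":0}'; python3 -m handwheel '[{"x":0,"y":0,"z":0,"wx":0,"wy":0,"wz":0},{"x":0,"y":0,"z":0,"wx":0,"wy":0,"wz":0},{"x":0,"y":0,"z":0,"wx":0,"wy":0,"wz":0},{"x":0,"y":0,"z":0,"wx":0,"wy":0,"wz":0},{"x":0,"y":0,"z":0,"wx":0,"wy":0,"wz":0},{"x":0,"y":0,"z":0,"wx":0,"wy":0,"wz":0},{"x":0,"y":0,"z":0,"wx":0,"wy":0,"wz":0},{"x":0,"y":0,"z":0,"wx":0,"wy":0,"wz":0},{"x":0,"y":0,"z":0,"wx":0,"wy":0,"wz":0},{"x":0,"y":0,"z":0,"wx":0,"wy":0,"wz":0}]' 255
python3 to.py 0.566 0.061 0.036 3.0866
```

```text
t: 4.15
tcp_pos: [0.598, 0.178, 0.0381]
eef_rot: [[-0.213, -0.977, 0.002], [-0.977, 0.213, -0.0], [-0.0, -0.002, -1.0]]
force: [1.2, 0.5, 0.9]
opening: 1.005
grip_force: 0.0
t: 4.98
tcp_pos: [0.5973, 0.178, 0.0368]
eef_rot: [[-0.213, -0.977, 0.001], [-0.977, 0.213, 0.0], [-0.0, -0.001, -1.0]]
force: [-2.0, 0.1, 5.1]
opening: 0.156
grip_force: 59.2
t 4.9833 tcp [0.5973 0.178  0.0368] F [-1.9679  0.1004  5.1103] open 0.15616346624010435
shift tool [0.121  0.0056 0.0007] turn [-0.0006  0.0004 -0.1599] shift after turn [0.1185 0.0248 0.0008] j [ 0.54    0.5423 -0.0397  0.0001 -0.9881 -0.7549]
```

```bash
python3 -m handwheel '[{"x":0,"y":0,"z":0,"wx":0,"wy":0,"wz":-0.04},{"x":0,"y":0,"z":0,"wx":0,"wy":0,"wz":-0.04},{"x":0,"y":0,"z":0,"wx":0,"wy":0,"wz":-0.04},{"x":0,"y":0,"z":0,"wx":0,"wy":0,"wz":-0.04},{"x":0.01,"y":0.0025,"z":0,"wx":0,"wy":0,"wz":0},{"x":0.01,"y":0.0025,"z":0,"wx":0,"wy":0,"wz":0},{"x":0.01,"y":0.0025,"z":0,"wx":0,"wy":0,"wz":0},{"x":0.01,"y":0.0025,"z":0,"wx":0,"wy":0,"wz":0},{"x":0.01,"y":0.0025,"z":0,"wx":0,"wy":0,"wz":0},{"x":0.01,"y":0.0025,"z":0,"wx":0,"wy":0,"wz":0},{"x":0.01,"y":0.0025,"z":0,"wx":0,"wy":0,"wz":0},{"x":0.01,"y":0.0025,"z":0,"wx":0,"wy":0,"wz":0},{"x":0.01,"y":0.0025,"z":0,"wx":0,"wy":0,"wz":0},{"x":0.01,"y":0.0025,"z":0,"wx":0,"wy":0,"wz":0},{"x":0.007,"y":0,"z":0,"wx":0,"wy":0,"wz":0},{"x":0,"y":0,"z":0,"wx":0,"wy":0,"wz":0},{"x":0,"y":0,"z":0,"wx":0,"wy":0,"wz":0},{"x":0,"y":0,"z":0,"wx":0,"wy":0,"wz":0}]' 255
python3 to.py 0.566 0.061 0.036 3.0866
```

```text
t: 6.48
tcp_pos: [0.5658, 0.0703, 0.0367]
eef_rot: [[-0.056, -0.998, -0.001], [-0.998, 0.056, -0.002], [0.002, 0.0, -1.0]]
force: [0.3, -1.9, 8.3]
opening: 0.156
grip_force: 59.7
t 6.4833 tcp [0.5658 0.0703 0.0367] F [ 0.2505 -1.8525  8.3006] open 0.1563127457741328
shift tool [ 0.0093 -0.0007  0.0007] turn [ 0.0005 -0.0018 -0.0007] shift after turn [ 0.0093 -0.0007  0.0007] j [ 0.3987  0.4563 -0.192   0.0018 -0.9237 -0.4555]
```

```bash
python3 -m handwheel '[{"x":0.002,"y":0,"z":0,"wx":0,"wy":0,"wz":0},{"x":0.002,"y":0,"z":0,"wx":0,"wy":0,"wz":0},{"x":0.002,"y":0,"z":0,"wx":0,"wy":0,"wz":0},{"x":0.001,"y":0,"z":0,"wx":0,"wy":0,"wz":0},{"x":0,"y":0,"z":0,"wx":0,"wy":0,"wz":0}]' 255; python3 -m handwheel '[{"x":0.001,"y":0,"z":0,"wx":0,"wy":0,"wz":0},{"x":0.001,"y":0,"z":0,"wx":0,"wy":0,"wz":0},{"x":0,"y":0,"z":0,"wx":0,"wy":0,"wz":0}]' 255
python3 to.py 0.566 0.061 0.036 3.0866
```

```text
t: 6.9
tcp_pos: [0.5659, 0.0648, 0.0368]
eef_rot: [[-0.055, -0.998, 0.001], [-0.998, 0.055, 0.0], [-0.0, -0.001, -1.0]]
force: [1.3, 4.3, 6.2]
opening: 0.159
grip_force: 59.5
t: 7.15
tcp_pos: [0.5658, 0.0629, 0.0368]
eef_rot: [[-0.055, -0.998, 0.001], [-0.998, 0.055, 0.001], [-0.001, -0.001, -1.0]]
force: [1.4, 5.0, 7.1]
opening: 0.153
grip_force: 59.6
t 7.15 tcp [0.5658 0.0629 0.0368] F [1.3962 4.9817 7.1346] open 0.1525491409924587
shift tool [ 0.0019 -0.0003  0.0008] turn [-0.0008  0.0006 -0.0004] shift after turn [ 0.0019 -0.0003  0.0008] j [ 0.3853  0.454  -0.1952 -0.0002 -0.9207 -0.4405]
```

```bash
python3 - <<'E'
from workcell import bot
import cv2,pickle
im=bot.get_image("side"); pickle.dump(im,open("side1.pkl","wb"));c=im["frame"][:,:,::-1]
cv2.imwrite("pics/s1.png",cv2.resize(c[110:260,190:390],None,fx=4,fy=4,interpolation=cv2.INTER_CUBIC))
E
```

```text
(no output)
```

View pics/s1.png

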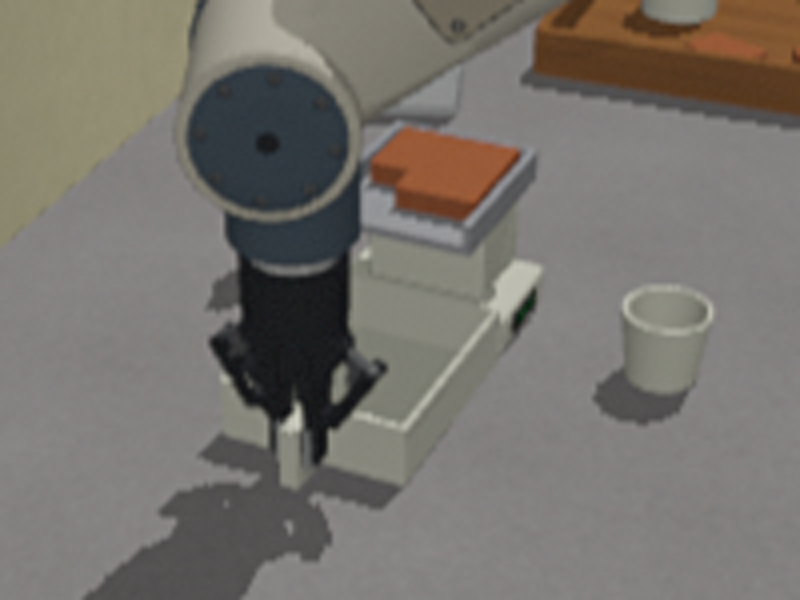

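The side view shows the tub's sides running on from the scale's foot (corner near (495,300)), square and almost touching. I'll nudge it until contact.

```bash
python3 -m handwheel '[{"x":0.001,"y":0,"z":0,"wx":0,"wy":0,"wz":0},{"x":0.001,"y":0,"z":0,"wx":0,"wy":0,"wz":0},{"x":0,"y":0,"z":0,"wx":0,"wy":0,"wz":0}]' 255;  python3 -m handwheel '[{"x":0.001,"y":0,"z":0,"wx":0,"wy":0,"wz":0},{"x":0.001,"y":0,"z":0,"wx":0,"wy":0,"wz":0},{"x":0,"y":0,"z":0,"wx":0,"wy":0,"wz":0}]' 255
```

```text
t: 7.45
tcp_pos: [0.5657, 0.0609, 0.0367]
eef_rot: [[-0.055, -0.998, 0.001], [-0.998, 0.055, 0.0], [-0.001, -0.001, -1.0]]
force: [0.1, 4.2, 6.4]
opening: 0.155
grip_force: 59.5
t: 7.7
tcp_pos: [0.5658, 0.06, 0.0368]
eef_rot: [[-0.056, -0.998, 0.002], [-0.998, 0.056, 0.002], [-0.002, -0.002, -1.0]]
force: [0.5, 9.3, 6.5]
opening: 0.159
grip_force: 59.4
```

Contact: the force rose to 9 N and motion stalled. I'll release, lift clear and check the tub.

```bash
python3 -m handwheel '[{"x":0,"y":0,"z":0,"wx":0,"wy":0,"wz":0},{"x":0,"y":0,"z":0,"wx":0,"wy":0,"wz":0},{"x":0,"y":0,"z":0,"wx":0,"wy":0,"wz":0},{"x":0,"y":0,"z":0,"wx":0,"wy":0,"wz":0},{"x":0,"y":0,"z":0,"wx":0,"wy":0,"wz":0},{"x":0,"y":0,"z":-0.02,"wx":0,"wy":0,"wz":0},{"x":0,"y":0,"z":-0.03,"wx":0,"wy":0,"wz":0},{"x":0,"y":0,"z":-0.03,"wx":0,"wy":0,"wz":0},{"x":0,"y":0,"z":-0.03,"wx":0,"wy":0,"wz":0},{"x":0,"y":0,"z":-0.03,"wx":0,"wy":0,"wz":0},{"x":0,"y":0,"z":-0.03,"wx":0,"wy":0,"wz":0},{"x":0,"y":0,"z":-0.01,"wx":0,"wy":0,"wz":0},{"x":0,"y":0,"z":0,"wx":0,"wy":0,"wz":0}]' 0
python3 to.py 0.55 -0.1885 0.18 3.0866
python3 - <<'E'
from workcell import bot
import cv2,pickle
im=bot.get_image("top"); pickle.dump(im,open("top1.pkl","wb"));c=cv2.convertScaleAbs(im["frame"][:,:,::-1],alpha=1.4)
cv2.imwrite("pics/t1.png",cv2.resize(c[140:240,262:462],None,fx=4,fy=4,interpolation=cv2.INTER_CUBIC))
E
```

```text
t: 8.78
tcp_pos: [0.5669, 0.0594, 0.2197]
eef_rot: [[-0.055, -0.998, 0.006], [-0.998, 0.055, 0.001], [-0.002, -0.006, -1.0]]
force: [-0.3, 0.4, -0.7]
opening: 1.0
grip_force: 0.0
t 8.7833 tcp [0.5669 0.0594 0.2197] F [-0.2643  0.3983 -0.7258] open 0.9998251388301949
shift tool [0.2485 0.0035 0.0393] turn [-0.006   0.0017  0.    ] shift after turn [0.2484 0.0033 0.0397] j [ 0.3793  0.3034  0.0809  0.0011 -1.3421 -0.4345]
```

View pics/t1.png

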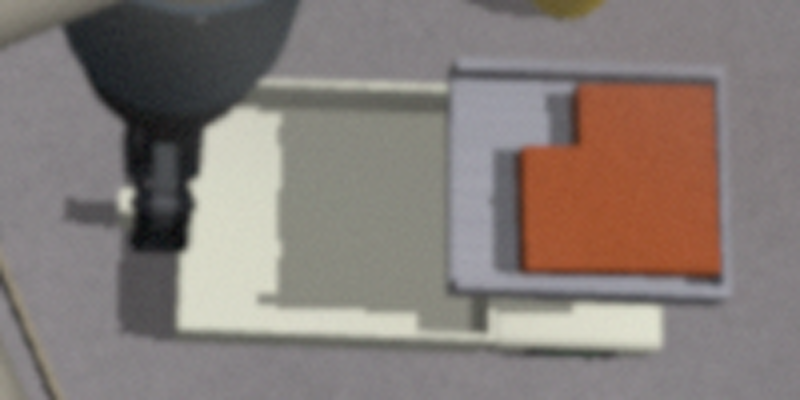

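The tub meets the foot at about (487,345), with its side in line with the foot's. I'll check numerically while moving above the tile with the fingers closed.

```bash
python3 - <<'E'
from h import *
import pickle
np.set_printoptions(precision=4,suppress=True)
im=pickle.load(open("top1.pkl","rb"))
uv=lambda L:np.array(L)/4+[262,140]-.375
p,r=fit(im,[(.05,-.05,.138),(-.05,-.05,.138),(-.05,.05,.138),(.05,.02,.138),(.016,.02,.138),(.016,.05,.138)],uv([(717,84),(719,276),(521,271),(579,83),(579,148),(521,148)]));print("tile",p,abs(r).max())
S,r=fit(im,[(.062,.07,.138),(.062,-.07,.138),(-.062,-.07,.138),(-.062,.07,.138)],uv([(451,62),(725,69),(728,297),(450,292)]));print("scale",S,abs(r).max())
# tub: BL corner and points along -x rim / +x rim, residuals in px for ideal placement
print(4*(proj(im,place(S,[(-.075,.21,.05),(-.075,.03,.05),(.075,.13,.05),(-.075,-.07,.036)]))-[262,140]+.375))
print("press",place(p,[(-.003,-.005,.138)]))
E
python3 -m handwheel '[{"x":0.03,"y":0,"z":0,"wx":0,"wy":0,"wz":0},{"x":0.03,"y":0,"z":0,"wx":0,"wy":0,"wz":0},{"x":0.03,"y":0,"z":0,"wx":0,"wy":0,"wz":0},{"x":0.03,"y":0,"z":0,"wx":0,"wy":0,"wz":0},{"x":0.03,"y":0,"z":0,"wx":0,"wy":0,"wz":0},{"x":0.03,"y":0,"z":0,"wx":0,"wy":0,"wz":0},{"x":0.03,"y":0,"z":0,"wx":0,"wy":0,"wz":0},{"x":0.03,"y":0.003,"z":0,"wx":0,"wy":0,"wz":0},{"x":0.008,"y":0,"z":0,"wx":0,"wy":0,"wz":0},{"x":0,"y":0,"z":0.02,"wx":0,"wy":0,"wz":0},{"x":0,"y":0,"z":0.015,"wx":0,"wy":0,"wz":0},{"x":0,"y":0,"z":0,"wx":0,"wy":0,"wz":0},{"x":0,"y":0,"z":0,"wx":0,"wy":0,"wz":0},{"x":0,"y":0,"z":0,"wx":0,"wy":0,"wz":0},{"x":0,"y":0,"z":0,"wx":0,"wy":0,"wz":0}]' 255
python3 to.py 0.55 -0.1885 0.165 3.0866
```

```text
tile [ 0.553  -0.1833 -0.0512] 1.099499740900228
scale [ 0.5531 -0.1673 -0.0549] 1.1832760528169501
[[173.8411 331.8562]
 [492.4469 343.2359]
 [318.1283  82.7945]
 [663.0951 353.11  ]]
press [[ 0.5498 -0.1881  0.138 ]]
t: 10.08
tcp_pos: [0.5494, -0.188, 0.1822]
eef_rot: [[-0.054, -0.999, 0.001], [-0.999, 0.054, -0.0], [0.0, -0.001, -1.0]]
force: [-0.2, 0.2, 0.4]
opening: -0.002
grip_force: 0.0
t 10.0833 tcp [ 0.5494 -0.188   0.1822] F [-0.1778  0.1561  0.3939] open -0.0021199663733127024
shift tool [ 0.0005 -0.0006  0.0172] turn [-0.0014 -0.0004  0.0006] shift after turn [ 0.0005 -0.0006  0.0172] j [-0.0603  0.3458  0.0448  0.0004 -1.2683  0.0057]
```

The tub is within about 1 mm of ideal. I'll approach the tile gently.

```bash
python3 -m handwheel '[{"x":0,"y":0,"z":0.005,"wx":0,"wy":0,"wz":0},{"x":0,"y":0,"z":0.005,"wx":0,"wy":0,"wz":0},{"x":0,"y":0,"z":0.002,"wx":0,"wy":0,"wz":0},{"x":0,"y":0,"z":0,"wx":0,"wy":0,"wz":0},{"x":0,"y":0,"z":0,"wx":0,"wy":0,"wz":0},{"x":0,"y":0,"z":0,"wx":0,"wy":0,"wz":0}]' 255 | egrep 'tcp|force'
for i in 1 2 3; do python3 -m handwheel '[{"x":0,"y":0,"z":0.0005,"wx":0,"wy":0,"wz":0},{"x":0,"y":0,"z":0.0005,"wx":0,"wy":0,"wz":0},{"x":0,"y":0,"z":0,"wx":0,"wy":0,"wz":0}]' | egrep 'tcp|^force'; done
```

```text
tcp_pos: [0.549, -0.1882, 0.1694]
force: [0.1, 0.9, -0.7]
grip_force: 0.0
tcp_pos: [0.5489, -0.1881, 0.1683]
force: [-0.3, 0.2, -0.4]
tcp_pos: [0.5488, -0.1881, 0.1672]
force: [0.2, -0.3, 0.8]
tcp_pos: [0.5488, -0.1881, 0.1661]
force: [-0.1, 0.7, 0.3]
```

```bash
for i in 1 2; do python3 -m handwheel '[{"x":0,"y":0,"z":0.0005,"wx":0,"wy":0,"wz":0},{"x":0,"y":0,"z":0,"wx":0,"wy":0,"wz":0}]' | egrep 'tcp|^force'; done
```

```text
tcp_pos: [0.5489, -0.1881, 0.1657]
force: [-0.1, -0.1, 0.3]
tcp_pos: [0.5489, -0.1881, 0.1652]
force: [-0.1, 0.4, -0.6]
```

```bash
for i in 1 2; do python3 -m handwheel '[{"x":0,"y":0,"z":0.0005,"wx":0,"wy":0,"wz":0},{"x":0,"y":0,"z":0,"wx":0,"wy":0,"wz":0}]' | egrep 'tcp|^force'; done
```

```text
tcp_pos: [0.5489, -0.1881, 0.1647]
force: [-0.7, 0.0, 0.2]
tcp_pos: [0.5489, -0.1881, 0.1642]
force: [0.2, 0.2, 0.3]
```

```bash
for i in 1 2; do python3 -m handwheel '[{"x":0,"y":0,"z":0.0005,"wx":0,"wy":0,"wz":0},{"x":0,"y":0,"z":0,"wx":0,"wy":0,"wz":0}]' | egrep 'tcp|^force'; done
```

```text
tcp_pos: [0.5489, -0.1881, 0.1637]
force: [-0.2, -0.0, 1.3]
tcp_pos: [0.5489, -0.1881, 0.1632]
force: [0.8, -0.7, 0.3]
```

```bash
python3 -m handwheel '[{"x":0,"y":0,"z":0.0005,"wx":0,"wy":0,"wz":0},{"x":0,"y":0,"z":0,"wx":0,"wy":0,"wz":0}]' | egrep 'tcp|^force'
```

```text
tcp_pos: [0.549, -0.1882, 0.1631]
force: [-0.0, 0.4, 1.2]
```

```bash
python3 -m handwheel '[{"x":0,"y":0,"z":0.0005,"wx":0,"wy":0,"wz":0},{"x":0,"y":0,"z":0,"wx":0,"wy":0,"wz":0},{"x":0,"y":0,"z":0,"wx":0,"wy":0,"wz":0}]' | egrep 'tcp|^force'
```

```text
tcp_pos: [0.5492, -0.1883, 0.1631]
force: [-1.4, 2.0, 5.3]
```

```bash
python3 -m handwheel '[{"x":0,"y":0,"z":0.0003,"wx":0,"wy":0,"wz":0},{"x":0,"y":0,"z":0,"wx":0,"wy":0,"wz":0},{"x":0,"y":0,"z":0,"wx":0,"wy":0,"wz":0}]' | egrep 'tcp|^force'
```

```text
tcp_pos: [0.5493, -0.1883, 0.1631]
force: [-2.1, 0.7, 6.7]
```

```bash
python3 -m handwheel '[{"x":-0.001,"y":0,"z":-0.0001,"wx":0,"wy":0,"wz":0},{"x":-0.001,"y":0,"z":0,"wx":0,"wy":0,"wz":0},{"x":-0.002,"y":0,"z":0,"wx":0,"wy":0,"wz":0},{"x":-0.002,"y":0,"z":0,"wx":0,"wy":0,"wz":0}]' | egrep 'tcp|^force'
```

```text
tcp_pos: [0.55, -0.1828, 0.1631]
force: [0.1, -1.9, 4.6]
```

```bash
python3 -m handwheel '[{"x":-0.002,"y":0,"z":0,"wx":0,"wy":0,"wz":0},{"x":-0.002,"y":0,"z":0,"wx":0,"wy":0,"wz":0},{"x":-0.002,"y":0,"z":0,"wx":0,"wy":0,"wz":0},{"x":-0.002,"y":0,"z":0,"wx":0,"wy":0,"wz":0}]' | egrep 'tcp|^force'
```

```text
tcp_pos: [0.5504, -0.1747, 0.1631]
force: [-0.1, -1.8, 5.3]
```

```bash
python3 -m handwheel '[{"x":-0.002,"y":0,"z":0,"wx":0,"wy":0,"wz":0},{"x":-0.002,"y":0,"z":0,"wx":0,"wy":0,"wz":0},{"x":-0.002,"y":0,"z":0,"wx":0,"wy":0,"wz":0},{"x":-0.002,"y":0,"z":0,"wx":0,"wy":0,"wz":0},{"x":-0.002,"y":0,"z":0,"wx":0,"wy":0,"wz":0},{"x":-0.002,"y":0,"z":0,"wx":0,"wy":0,"wz":0}]' | egrep 'tcp|^force'
```

```text
tcp_pos: [0.5511, -0.1627, 0.1631]
force: [0.2, -1.7, 4.9]
```

```bash
cat >seg.py <<'E'
from workcell import bot
import cv2,numpy as np,pickle
f=lambda im:(lambda m:(m[:,1].min(),m[:,1].max(),m[:,0].min(),m[:,0].max(),len(m)))(np.argwhere((lambda h:(h[120:235,230:460,0]<12)&(h[120:235,230:460,1]>150))(cv2.cvtColor(im["frame"],cv2.COLOR_RGB2HSV)))+[120,230])
for n in("top","side"): print(n,f(pickle.load(open(n+("1.pkl"),"rb"))),f(bot.get_image(n)))
E
python3 seg.py
```

```text
top (np.int64(392), np.int64(440), np.int64(162), np.int64(208), 1930) (np.int64(427), np.int64(427), np.int64(194), np.int64(194), 1)
side (np.int64(283), np.int64(412), np.int64(120), np.int64(163), 670) (np.int64(280), np.int64(412), np.int64(120), np.int64(168), 633)
```

The tile is following (its near edge in the side view moved from row 163 to 168). I'll go on.

```bash
python3 -m handwheel '[{"x":-0.002,"y":0,"z":0,"wx":0,"wy":0,"wz":0},{"x":-0.002,"y":0,"z":0,"wx":0,"wy":0,"wz":0},{"x":-0.002,"y":0,"z":0,"wx":0,"wy":0,"wz":0},{"x":-0.002,"y":0,"z":0,"wx":0,"wy":0,"wz":0},{"x":-0.002,"y":0,"z":0,"wx":0,"wy":0,"wz":0}]' | egrep 'tcp|^force'
```

```text
tcp_pos: [0.5516, -0.1527, 0.1631]
force: [0.5, -1.9, 5.3]
```

```bash
python3 -m handwheel '[{"x":-0.002,"y":0,"z":0,"wx":0,"wy":0,"wz":0},{"x":-0.002,"y":0,"z":0,"wx":0,"wy":0,"wz":0},{"x":-0.002,"y":0,"z":0,"wx":0,"wy":0,"wz":0},{"x":-0.002,"y":0,"z":0,"wx":0,"wy":0,"wz":0}]' | egrep 'tcp|^force'
```

```text
tcp_pos: [0.5521, -0.1447, 0.163]
force: [-1.1, -1.1, 5.5]
```

```bash
python3 -m handwheel '[{"x":-0.002,"y":0,"z":0,"wx":0,"wy":0,"wz":0},{"x":-0.002,"y":0,"z":0,"wx":0,"wy":0,"wz":0},{"x":-0.002,"y":0,"z":0,"wx":0,"wy":0,"wz":0},{"x":-0.002,"y":0,"z":0,"wx":0,"wy":0,"wz":0}]' | egrep 'tcp|^force'
```

```text
tcp_pos: [0.5524, -0.1365, 0.1629]
force: [0.1, -2.0, 4.7]
```

```bash
python3 -m handwheel '[{"x":-0.002,"y":0,"z":0,"wx":0,"wy":0,"wz":0},{"x":-0.002,"y":0,"z":0,"wx":0,"wy":0,"wz":0},{"x":-0.002,"y":0,"z":0,"wx":0,"wy":0,"wz":0},{"x":-0.002,"y":0,"z":0,"wx":0,"wy":0,"wz":0}]' | egrep 'tcp|^force'
```

```text
tcp_pos: [0.5526, -0.1283, 0.1626]
force: [-0.5, -1.3, 5.0]
```

```bash
python3 -m handwheel '[{"x":-0.002,"y":0,"z":0.0002,"wx":0,"wy":0,"wz":0},{"x":-0.002,"y":0,"z":0.0001,"wx":0,"wy":0,"wz":0},{"x":-0.002,"y":0,"z":0.0001,"wx":0,"wy":0,"wz":0}]' | egrep 'tcp|^force'
```

```text
tcp_pos: [0.5529, -0.1223, 0.1621]
force: [-0.5, -1.5, 6.5]
```

```bash
python3 -m handwheel '[{"x":-0.002,"y":0,"z":0.0001,"wx":0,"wy":0,"wz":0},{"x":-0.002,"y":0,"z":0.0001,"wx":0,"wy":0,"wz":0},{"x":-0.002,"y":0,"z":0.0001,"wx":0,"wy":0,"wz":0}]' | egrep 'tcp|^force'
```

```text
tcp_pos: [0.5531, -0.1163, 0.1618]
force: [0.3, -1.8, 5.4]
```

```bash
python3 -m handwheel '[{"x":-0.002,"y":0,"z":0.0002,"wx":0,"wy":0,"wz":0},{"x":-0.002,"y":0,"z":0.0001,"wx":0,"wy":0,"wz":0},{"x":-0.002,"y":0,"z":0.0001,"wx":0,"wy":0,"wz":0}]' | egrep 'tcp|^force'
```

```text
tcp_pos: [0.5535, -0.1103, 0.1614]
force: [-0.1, -1.0, 5.7]
```

```bash
python3 -m handwheel '[{"x":-0.002,"y":0,"z":0.0001,"wx":0,"wy":0,"wz":0},{"x":-0.002,"y":0,"z":0.0002,"wx":0,"wy":0,"wz":0},{"x":-0.002,"y":0,"z":0.0001,"wx":0,"wy":0,"wz":0}]' | egrep 'tcp|^force'; python3 seg.py
```

```text
tcp_pos: [0.5538, -0.1043, 0.161]
force: [-0.3, -1.1, 4.8]
top (np.int64(392), np.int64(440), np.int64(162), np.int64(208), 1930) (np.int64(368), np.int64(399), np.int64(161), np.int64(206), 166)
side (np.int64(283), np.int64(412), np.int64(120), np.int64(163), 670) (np.int64(272), np.int64(412), np.int64(120), np.int64(177), 699)
```

```bash
python3 - <<'E'
from workcell import bot
import cv2,numpy as np
a=bot.get_image("side")["frame"][110:210,230:350,::-1]; b=bot.get_image("wrist")["frame"][:,:,::-1]
cv2.imwrite("pics/m1.png",np.hstack([cv2.resize(a,(430,358)),cv2.resize(b,None,fx=.65,fy=.65)[:273].copy() if 0 else cv2.resize(b,(364,358))]))
E
```

```text
(no output)
```

View pics/m1.png

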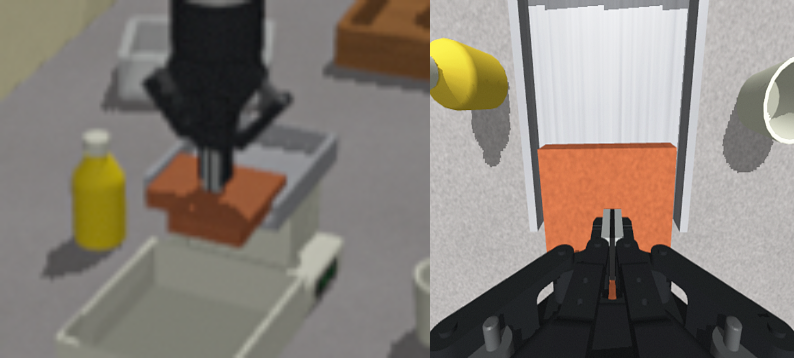

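The side and wrist views show the tile square and overhanging the open edge above the tub. I'll continue to the tipping point.

```bash
python3 -m handwheel '[{"x":-0.002,"y":0,"z":0.0002,"wx":0,"wy":0,"wz":0},{"x":-0.002,"y":0,"z":0.0002,"wx":0,"wy":0,"wz":0}]' | egrep 'tcp|^force'
```

```text
tcp_pos: [0.5541, -0.1004, 0.1606]
force: [0.4, -0.6, 5.9]
```

```bash
python3 -m handwheel '[{"x":-0.002,"y":0,"z":0.0002,"wx":0,"wy":0,"wz":0},{"x":-0.002,"y":0,"z":0.0002,"wx":0,"wy":0,"wz":0}]' | egrep 'tcp|^force'
```

```text
tcp_pos: [0.5543, -0.0963, 0.1603]
force: [0.3, -1.1, 6.6]
```

```bash
python3 -m handwheel '[{"x":-0.002,"y":0,"z":0.0001,"wx":0,"wy":0,"wz":0},{"x":-0.002,"y":0,"z":0.0001,"wx":0,"wy":0,"wz":0}]' | egrep 'tcp|^force'
```

```text
tcp_pos: [0.5546, -0.0919, 0.1601]
force: [0.2, 1.3, 5.8]
```

```bash
python3 -m handwheel '[{"x":-0.002,"y":0,"z":0,"wx":0,"wy":0,"wz":0},{"x":-0.002,"y":0,"z":0,"wx":0,"wy":0,"wz":0},{"x":-0.002,"y":0,"z":0,"wx":0,"wy":0,"wz":0}]' | egrep 'tcp|^force'; python3 seg.py
```

```text
tcp_pos: [0.555, -0.0852, 0.1599]
force: [0.4, 3.2, 4.7]
top (np.int64(392), np.int64(440), np.int64(162), np.int64(208), 1930) (np.int64(385), np.int64(392), np.int64(186), np.int64(204), 98)
side (np.int64(283), np.int64(412), np.int64(120), np.int64(163), 670) (np.int64(270), np.int64(412), np.int64(120), np.int64(186), 914)
```

```bash
python3 -m handwheel '[{"x":-0.003,"y":0,"z":0,"wx":0,"wy":0,"wz":0},{"x":-0.003,"y":0,"z":0,"wx":0,"wy":0,"wz":0},{"x":-0.003,"y":0,"z":0,"wx":0,"wy":0,"wz":0}]' | egrep 'tcp|^force'; python3 seg.py; python3 - <<'E'
from workcell import bot
import cv2
cv2.imwrite("pics/m2.png",cv2.resize(bot.get_image("side")["frame"][110:240,220:360,::-1],None,fx=4,fy=4))
E
```

```text
tcp_pos: [0.5545, -0.0766, 0.1588]
force: [0.3, 2.0, 0.1]
top (np.int64(392), np.int64(440), np.int64(162), np.int64(208), 1930) (np.int64(380), np.int64(380), np.int64(193), np.int64(193), 1)
side (np.int64(283), np.int64(412), np.int64(120), np.int64(163), 670) (np.int64(269), np.int64(412), np.int64(120), np.int64(202), 1049)
```

View pics/m2.png

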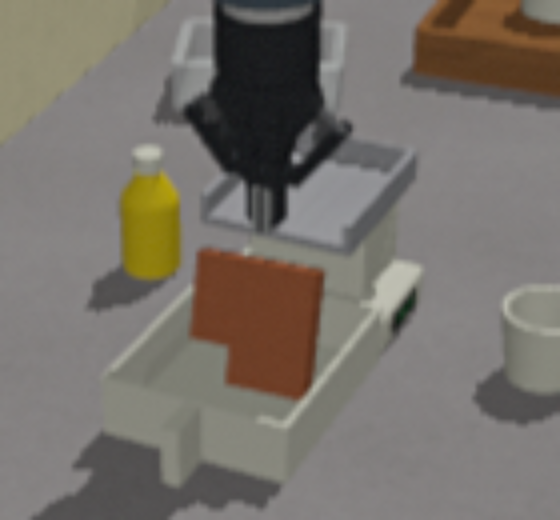

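The tile has left the deck and is caught dropping into the tub. I'll lift away and let it settle.

```bash
python3 -m handwheel '[{"x":0,"y":0,"z":-0.005,"wx":0,"wy":0,"wz":0},{"x":0,"y":0,"z":-0.02,"wx":0,"wy":0,"wz":0},{"x":0,"y":0,"z":-0.03,"wx":0,"wy":0,"wz":0},{"x":0,"y":0,"z":-0.03,"wx":0,"wy":0,"wz":0},{"x":0,"y":0,"z":0,"wx":0,"wy":0,"wz":0},{"x":0,"y":0,"z":0,"wx":0,"wy":0,"wz":0},{"x":0,"y":0,"z":0,"wx":0,"wy":0,"wz":0},{"x":0,"y":0,"z":0,"wx":0,"wy":0,"wz":0},{"x":0,"y":0,"z":0,"wx":0,"wy":0,"wz":0},{"x":0,"y":0,"z":0,"wx":0,"wy":0,"wz":0}]'; python3 - <<'E'
from workcell import bot
import cv2
cv2.imwrite("pics/m3.png",cv2.resize(bot.get_image("side")["frame"][110:240,220:360,::-1],None,fx=4,fy=4))
E
```

```text
t: 18.97
tcp_pos: [0.5546, -0.0774, 0.2436]
eef_rot: [[-0.055, -0.998, -0.002], [-0.998, 0.055, -0.0], [0.0, 0.002, -1.0]]
force: [-0.9, -0.8, -0.0]
opening: 0.001
grip_force: 0.0
```

View pics/m3.png

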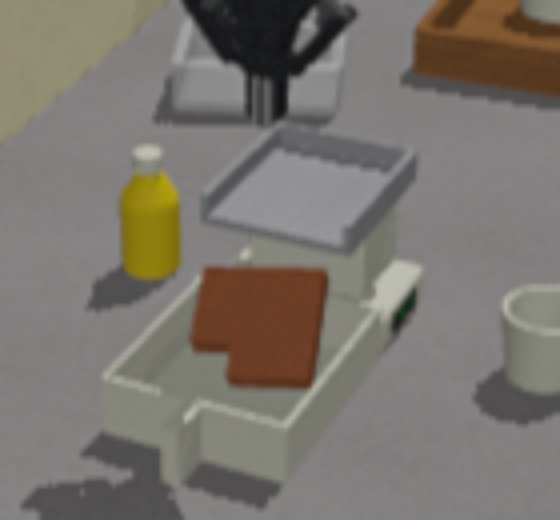

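The tile is in the tub, but its back edge looks propped up. I'll wait a little, then fit its pose.

```bash
python3 -m handwheel '[{"x":0,"y":0,"z":-0.02,"wx":0,"wy":0,"wz":0},{"x":0,"y":0,"z":0,"wx":0,"wy":0,"wz":0},{"x":0,"y":0,"z":0,"wx":0,"wy":0,"wz":0},{"x":0,"y":0,"z":0,"wx":0,"wy":0,"wz":0},{"x":0,"y":0,"z":0,"wx":0,"wy":0,"wz":0},{"x":0,"y":0,"z":0,"wx":0,"wy":0,"wz":0}]' >/dev/null; python3 - <<'E'
from workcell import bot
import cv2,numpy as np
from h import *
np.set_printoptions(precision=4,suppress=True)
im=bot.get_image("side"); old=cv2.imread("pics/m3.png")
new=cv2.resize(im["frame"][110:240,220:360,::-1],None,fx=4,fy=4)
print("diff tile area",np.abs(new[240:500,90:430].astype(int)-old[240:500,90:430]).mean())
R=np.array(im["R"]);t=np.array(im["t"])
P=np.array([(.05,-.05),(-.05,-.05),(-.05,.05),(.016,.05),(.016,.02),(.05,.02)]);P=np.c_[P,np.full(6,.009)]
uv=np.array([(203,270),(327,272),(311,385),(230,385),(230,352),(192,347)])/4+[220,110]-.375
S=(.5531,-.1673,-.0549)
# scale-frame params: centre x,y,z, pitch about scale x (others small), free yaw/roll
from scipy.spatial.transform import Rotation as Ro
def W(q): return Ro.from_euler("z",S[2]).apply(Ro.from_rotvec(q[3:]).apply(P)+q[:3])+[S[0],S[1],0]
for a in(0,-.3,-.6,-1.):
    r=least_squares(lambda q:(proj(im,W(q))-uv).ravel(),[0,.1,.04,a,0,0])
    print(r.x,r.cost)
# 1-DOF check: lying flat on the floor vs leaning
for z,a in((.013,0),(.04,-.45)):
    r=least_squares(lambda q:(proj(im,W([q[0],q[1],z,a,0,q[2]]))-uv).ravel(),[0,.1,0]);print(z,a,r.x,r.cost)
E
```

```text
diff tile area 1.1247398190045248
[ 0.0107  0.0731  0.0288 -0.5564  0.0482  0.2486] 0.8695047099789555
[ 0.0107  0.0731  0.0288 -0.5564  0.0482  0.2486] 0.8695047099787827
[ 0.0107  0.0731  0.0288 -0.5564  0.0482  0.2486] 0.8695047099788065
[ 0.0107  0.0731  0.0288 -0.5564  0.0482  0.2486] 0.8695047099788294
0.013 0 [0.0175 0.0627 0.3335] 73.722334635126
0.04 -0.45 [0.0029 0.0911 0.2858] 2.136140553855802
```

The tile is at rest, leaning at about 0.5 rad with its centre about 35 mm high and about 45 mm from the tub's middle. That's inside the limits, and the tub is still against the foot.

```bash
python3 -c "
from workcell import bot
print(bot.close_job())"
```

```text
the job is handed in; nothing more can be done
None
```

The job is handed in, with no verdict shown: the tub stands square against the scale's foot, and the tile was slid off without lifting and lies in the tub, leaning on its wall; readings on the tile peaked at 6.7 N, and the arm never went near the cup, bottle or weight.

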